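Ballast the foot of the umbrella stand

ROBOT

A 7-joint arm with a two-finger parallel gripper is mounted at the origin on the work surface. World frame = base frame: x ahead of the robot, y to its left, z up, the work surface at z = 0. Lengths are in m, angles in rad, forces in N, time in s.
With the tool pointing down it reaches from about 0.425 to 0.925 m from the base axis. Payload 6.8 kg.
Tool frame: the origin (TCP) lies at the very end of the fingers, on their centre line; the grasp point (between the pads) lies 19 mm behind it; z points along the fingers, x is the direction in which the jaws open and shut, and the axes are right-handed (so a half turn about z gives the same grasp; the last joint's range is limited). The gripper opens to 85 mm and grips with 20 to 120 N. Pads are 22 mm wide; open, the fingers measure 114 mm over their backs; the gripper's body (76 mm by 85 mm) begins 54 mm behind the grasp point. The pads swing forward as they close: fully open they stand 13 mm farther back than shut.
Start: joints at [1.167, 0.477, 0.022, 1.555, -0.011, 1.109, -0.083], TCP at [0.197, -0.646, 0.231] pointing down, gripper open.
Joint ranges: [-2.96, 2.96], [-0.34, 2.1], [-1.41, 1.46], [0.24, 2.44], [-1.37, 4.51], [0.17, 1.92], [-2.96, 2.96]. Speed limits (rad/s): [2.39, 2.39, 3.14, 3.14, 3.14, 3.14, 3.14].

INTERFACE

Orientations are given as a 3x3 rotation matrix whose columns are the frame's x, y, z axes.
In Python, from bench import robot, eyes, job gives the robot as it stands.
- The arm moves only by the tool move_arm, never from a script. Its argument "steps" is one flat list of numbers, 4 for each row, row after row: the shift along the tool's x, y, z in mm, then the turn about the tool's z in rad. In form: [dx, dy, dz, yaw, dx, dy, dz, yaw, ...]. A call has exactly 8 rows; each row shifts and turns the commanded pose from where the row before left it, along the tool's axes as they then stand; what a row does not reach is not made up. A row lasts 1/8 s, in which the tool goes at most 62.5 mm and 10.7 degrees, less where a joint would pass 70% of its speed; a pose out of reach is approached as far as the arm can. A call is refused whole if a number of a shift passes 62.5 or a number of a turn 0.188, either way. A call with a gripper value outside its range is refused whole. "fingers" is the finger opening in mm, from 0 to 85.4, set as the call begins (left out, the last holds). The fingers move at their own pace and stop on an object; "grip_force" is the grip in N (left out, the last holds). Time passes only in rows, so rows that do not move let the fingers close, or fill a call up. It gives the time, the measured TCP pose, the force and the opening at its end, in the units of the state.
- robot.read_state(): the state, without advancing time (a new reading comes with each control period).
- eyes.camera(name): name is "side" or "top"; returns a dict with "image" (400x640x3 uint8, red, green, blue), "fx", "fy", "cx", "cy" (pixels), "origin" and "attitude" of the camera in the world. Camera axes: x right, y up, looking along -z (the intrinsics and any distortion apply to the point x, -y, -z); pixel columns grow to the right and rows downward; lengths in m; the calibration is good to about 2 mm. A picture is of the moment at which its call begins. There is no depth.
- job.close_job(): hands the job in, once; it reports no verdict.
The state is a dict: "t": time; "qpos": joint angles; "joint_velocities": joint speeds; "tau": joint torques, N m; "position": TCP position; "orientation": TCP orientation; "wrist_force": force on the tool from outside, world axes, zero at the start; "wrist_torque": the same for the moment, N m; "grip_width": opening from 0.0 (shut) to 1.0 (fully open).
Only numpy, scipy, OpenCV 4.12 (cv2) and the standard library are available. Lean on these libraries where they do the work, as an engineer would, in place of code of your own. Each camera call takes 0.05 s, during which the arm holds its last target. There are 200 camera calls.

TASK

Ballast the umbrella stand's pine foot, ready for its pole: lift the iron block out of its wooden cradle by its ends, set it down flat on the cork mat and let go, then take it again across its narrower sides and gently seat it fully home in the foot's oblong pocket. Then thread the large lead collar onto the steel spindle, hub up and down flat on the foot, and the small one after it, flat on top of the large. Leave the other things where they are, and let go of everything at the end.

Things in the scene. Friction and masses are not known exactly. Their poses are not given: they have to be found in the camera images.
- block_center (a point): centre of the dark cast-iron block, 62 mm long (its x) by 42 mm wide (its y) by 32 mm high (its z up), about 0.6 kg (0.48 to 0.72). It starts in the cradle with its underside 6 mm above the bench; its two 62-mm sides are covered by the cradle's walls there, its two ends stand clear, so it can only be taken by its ends (62 mm apart)
- cradle: fixed light-wood cradle holding the block, origin at the centre of its underside on the bench. Base 54 mm (its x) by 64 mm (its y), 6 mm thick; two upright walls 9 mm thick along its x, 46 mm gap between them, tops 46 mm above the bench. Open at both x ends, where the block juts out 4 mm. Block and cradle start with the same x axis
- mat_top (a point): centre of the top face of the cork put-down mat, 110 mm square, fixed, top 3 mm above the bench
- foot: the umbrella stand's foot: a fixed pine board 300 mm (its x) by 120 mm by 24 mm high lying on the bench, origin at the centre of its underside. Spindle in the middle, oblong pocket 100 mm to +x, a round pocket (54 mm) 100 mm to -x that stays empty
- pocket (a point): centre of the oblong pocket's mouth, level with the board's top. 66 mm (its x, along the board) by 46 mm (its y), 12 mm deep: a seated block's centre is 4 mm above the board's top, 20 mm of it stands proud. At both x ends a cheek 10 mm thick, 46 mm wide rises 34 mm above the board: no room for fingers there; the y sides are open. The block fits either way round (half turn)
- spindle (a point): foot of the steel spindle on its axis, at the level of the foot board's top face, z up; x along the board. The spindle is 16 mm in diameter, rises 64 mm above the board and tapers over its top 10 mm. It stands in the middle of the board, 100 mm from the oblong pocket's centre
- large_collar_center (a point): centre of the large lead collar (half-way up, on its axis), standing hub up on the bench: flange 84 mm in diameter and 10 mm thick, above it a round hub 46 mm in diameter and 16 mm high to grip; 26 mm high in all, bore 24 mm right through, its z up, about 0.75 kg (0.64 to 0.86)
- small_collar_center (a point): centre of the small lead collar (half-way up, on its axis), standing hub up on the bench: flange 60 mm in diameter and 10 mm thick, hub 46 mm in diameter and 16 mm high above it; 26 mm high in all, bore 24 mm, its z up, about 0.48 kg (0.41 to 0.55)
- sinker: bystander: leaden fishing weight, a cone 32 mm across and 46 mm high, origin at the centre of its underside
- padlock: bystander: brass padlock lying flat, body 55 by 50 by 20 mm, origin at the centre of the body's underside, shackle to its +x (reaches 62 mm)
- vial: bystander: corked glass vial, 40 mm across, 92 mm high, origin at the centre of its underside
- flashlight: bystander: steel flashlight lying down, 160 mm long along its x, 40 mm high, origin under its middle
- tin: bystander: round tin 66 mm across, 75 mm high, origin at the centre of its underside
- paint_brush: bystander: flat paint brush about 200 mm long lying along its x, origin under it
Things that resemble listed ones, but are neither listed nor needed, are in the scene too. What is shaped like the part that bears block_center but green or turquoise is not meant. What is shaped like the part that bears small_collar_center but purple is not meant.

How it is judged:
On the way, in this order (a step that is already met when the one before it is completed fails the run):
1. the block lies flat and at rest on the cork mat, let go (horizontal distance between block_center and mat_top below 0.055 m and z of block_center in the frame of mat_top between 0.012 and 0.02 m and angle between block_center's own z axis and vertical below 0.1 rad and contact force between the fingers and block below 0.3 N and linear speed of block below 0.03 m/s), for 0.1 s.
2. the block is fully home in the oblong pocket, let go (horizontal distance between block_center and pocket below 0.005 m and z of block_center in the frame of pocket between 0 and 0.0065 m and angle between block_center's own z axis and vertical below 0.08 rad and angle between the x axis of block_center and the x axis of pocket, either way round below 0.12 rad and contact force between the fingers and block below 0.3 N and linear speed of block below 0.03 m/s), for 0.2 s.
3. the large collar is on the spindle, down on the foot, hub up, let go (horizontal distance between large_collar_center and spindle below 0.008 m and z of large_collar_center in the frame of spindle below 0.0165 m and angle between large_collar_center's own z axis and vertical below 0.1 rad and contact force between the fingers and large_collar below 0.3 N and linear speed of large_collar below 0.03 m/s), for 0.2 s.
At the end, for the whole second after the job is handed in: Block home in the oblong pocket (centre within 5 mm, full depth within 2.5 mm, level 0.08 rad, aligned 0.12 rad); large collar on the spindle down on the foot, small one on top of it (within 8 mm of the axis, 4 mm in height, hubs up, level 0.1 rad); all let go and at rest (all of step 2 and all of step 3 and horizontal distance between small_collar_center and spindle below 0.008 m and z of small_collar_center in the frame of spindle between 0.035 and 0.043 m and angle between small_collar_center's own z axis and vertical below 0.1 rad and contact force between the fingers and small_collar below 0.3 N and linear speed of small_collar below 0.03 m/s); the robot touches nothing.
It fails at once if a bystander is shifted by more than 40 mm (distance of any of sinker, padlock, vial, flashlight, tin, paint_brush from where it was at the start of the episode above 0.04 m).
It fails at once if the block is dropped or rammed into the foot (over 100 N) (contact force between block and foot above 100 N).
It also fails if it takes over 72 s, if anything falls off the work surface, if the arm or the gripper's body presses on something with over 40 N, if the wrist force passes 120 N, or if a joint passes its speed limit or range.

## Working session

There is one attempt and no reset: what is moved stays moved. The work goes in short steps, Python scripts to look and compute and a tool call to move; the robot and the scene stay as the last step left them, time stands still between calls to the robot, and variables do not carry over. Pictures are saved under pics/ and viewed, about 8 in all and at most 12, crops included, and the job is handed in when it is done.

Besides the shell and the picture viewer there is one more tool, called after "Call:" as name(argument=value, ...), one argument or row to a line, values as JSON. move_arm: Moves the arm, as the interface text tells. Its arguments: {"type":"object","properties":{"steps":{"type":"array","items":{"type":"number"}},"fingers":{"type":"number"},"grip_force":{"type":"number"}},"required":["steps"]}

```bash
ls; mkdir -p pics
python3 - <<'E'
from bench import robot, eyes, job
import cv2,numpy as np
s=robot.read_state(); print(s['t'],s['position'],np.round(s['orientation'],3).tolist(),s['grip_width'])
for n in('top','side'):
    c=eyes.camera(n); cv2.imwrite(f'pics/{n}0.png',c['image'][:,:,::-1])
    print(n,{k:np.round(v,4).tolist() if k!='image' else 0 for k,v in c.items()})
E
```

```text
pics
0.0 [ 0.19658922 -0.64510014  0.23030017] [[0.292, -0.957, -0.001], [-0.957, -0.292, 0.002], [-0.002, 0.0, -1.0]] 1.0009324162338555
top {'image': 0, 'fx': 384.0402, 'fy': 384.0402, 'cx': 317.1954, 'cy': 198.9211, 'origin': [0.3664, -0.0287, 1.0583], 'attitude': [[-0.0199, 0.9825, -0.185], [-0.9996, -0.0231, -0.0152], [-0.0192, 0.1846, 0.9826]]}
side {'image': 0, 'fx': 391.9087, 'fy': 391.9087, 'cx': 321.151, 'cy': 199.174, 'origin': [0.4289, 0.827, 0.7023], 'attitude': [[-0.9838, 0.1169, -0.136], [-0.1789, -0.5848, 0.7912], [0.013, 0.8027, 0.5963]]}
```

View pics/top0.png

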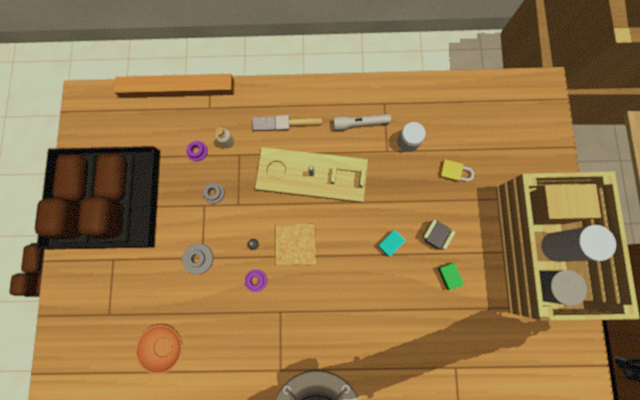

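View pics/side0.png

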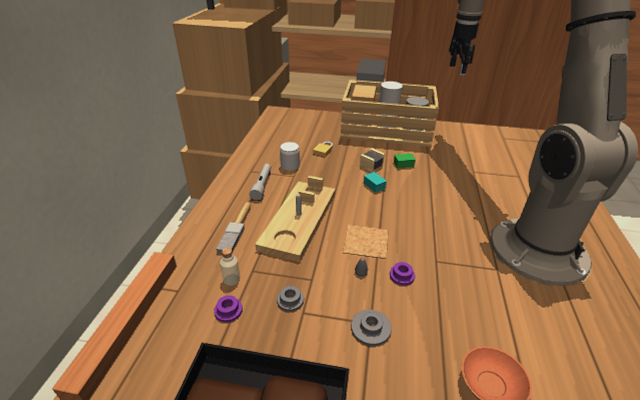

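```bash
cat > h.py <<'E'
import cv2,numpy as np
from bench import robot,eyes,job
def cams(k=1):
    out={}
    for n in('top','side'):
        L=[eyes.camera(n) for _ in range(k)]; c=L[0]; c['image']=np.mean([l['image'] for l in L],0).astype(np.uint8); out[n]=c
    return out
def pt(c,uv,z):
    uv=np.atleast_2d(uv).astype(float)
    d=np.c_[(uv[:,0]-c['cx'])/c['fx'],-(uv[:,1]-c['cy'])/c['fy'],-np.ones(len(uv))]@np.array(c['attitude']).T
    o=np.array(c['origin']); return o+d*((z-o[2])/d[:,2])[:,None]
def px(c,P):
    q=(np.atleast_2d(P)-np.array(c['origin']))@np.array(c['attitude'])
    return np.c_[c['cx']+c['fx']*q[:,0]/-q[:,2],c['cy']+c['fy']*q[:,1]/q[:,2]]
def crop(c,x0,y0,x1,y1,s):
    m=cv2.resize(c['image'][y0:y1,x0:x1,::-1],None,fx=s,fy=s,interpolation=cv2.INTER_CUBIC)
    for x in range(-(-x0//10)*10,x1,10): cv2.line(m,(int((x-x0+.5)*s),0),(int((x-x0+.5)*s),5),(0,0,255),1); cv2.putText(m,str(x),(int((x-x0+.5)*s),14),0,.3,(0,0,255))
    for y in range(-(-y0//10)*10,y1,10): cv2.line(m,(0,int((y-y0+.5)*s)),(5,int((y-y0+.5)*s)),(0,0,255),1); cv2.putText(m,str(y),(7,int((y-y0+.5)*s)),0,.3,(0,0,255))
    return m
def go(dst,yaw_deg=None):
    s=robot.read_state();R=np.array(s['orientation']);p=np.array(s['position'])
    print('t',s['t'],'p',p.round(4),'yaw x-axis deg',np.degrees(np.arctan2(R[1,0],R[0,0])).round(2),'F',np.round(s['wrist_force'],1),'grip',round(s['grip_width']*85.4,1))
    if dst is not None: print('tool mm to dst',(R.T@(np.array(dst)-p)*1000).round(1))
E
python3 - <<'E'
from h import *
import pickle
C=cams(4); pickle.dump(C,open('c0.pkl','wb'))
t,s=C['top'],C['side']
a=crop(t,250,140,380,210,6)      # foot 780x420
cv2.imwrite('pics/a.png',a)
b=crop(t,370,205,470,295,4); g=crop(t,175,175,275,295,4)
h=np.zeros((480,800,3),np.uint8); h[:360,:400]=b; h[:480,400:]=g
cv2.imwrite('pics/b.png',h)
b=crop(s,255,170,345,260,6); g=crop(s,355,145,415,205,4)
h=np.zeros((540,780,3),np.uint8); h[:,:540]=b; h[:240,540:]=g; cv2.imwrite('pics/c.png',h)
E
```

```text
(no output)
```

View pics/a.png

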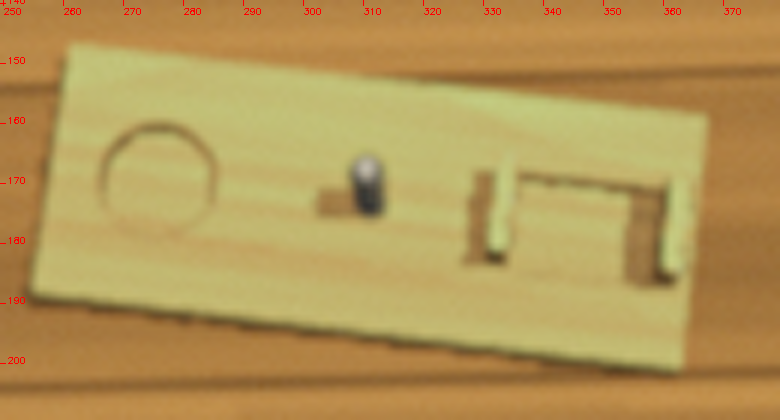

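View pics/b.png

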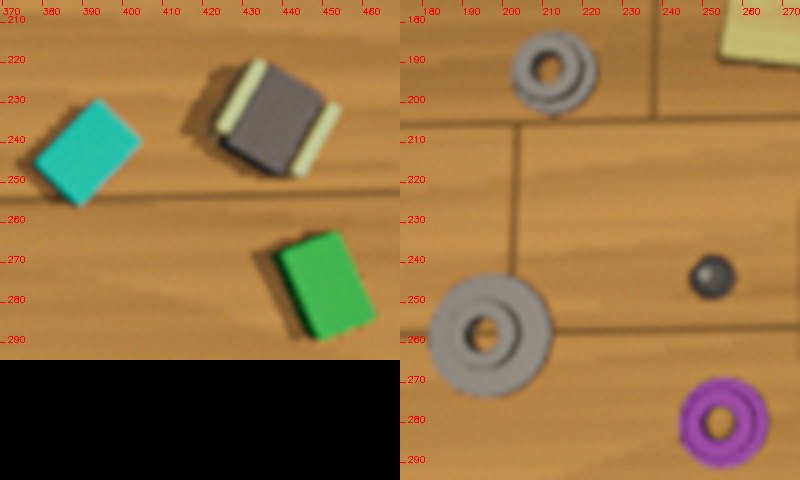

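View pics/c.png

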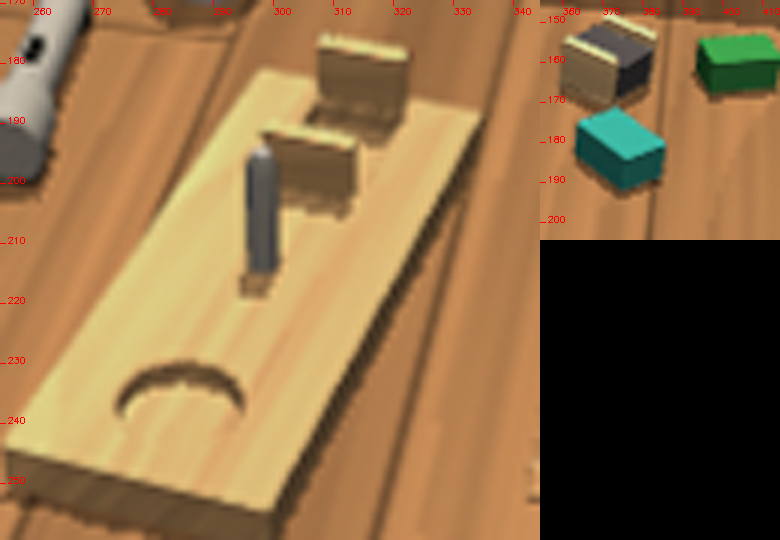

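Run:
```python
from h import *
import pickle
C=pickle.load(open('c0.pkl','rb'))
def blob(c,m,box):
    k=np.zeros(m.shape,np.uint8);x0,y0,x1,y1=box;k[y0:y1,x0:x1]=m[y0:y1,x0:x1]
    cs=cv2.findContours(k,cv2.RETR_EXTERNAL,cv2.CHAIN_APPROX_NONE)[0];return max(cs,key=cv2.contourArea)[:,0].astype(float)
def rect(c,cn,z):
    P=pt(c,cn,z)[:,:2]; r=cv2.minAreaRect((P*1000).astype(np.float32)); return np.round(r[0],1),np.round(r[1],1),round(r[2],1)
boards={'top':[(260.8,146.7),(367.5,158.8),(363.2,201.5),(254.8,188)],'side':[(254.3,243.7),(299.8,254.8),(335,188.7),(298.2,180.8)]}
for n,c in C.items():
    hsv=cv2.cvtColor(c['image'],cv2.COLOR_RGB2HSV); H,S,V=[hsv[...,i].astype(int) for i in range(3)]
    print(n,'board mean', (pt(c,boards[n],.024).mean(0)*1000).round(1), (pt(c,boards[n],.024)*1000).round(0)[:,:2].tolist())
    if n=='top':
        cn=blob(c,(H>=24)&(H<=36)&(V>150),(250,140,380,210)); print('boardmask',rect(c,cn,.024))
        cn=blob(c,(S<70)&(V<150),(415,210,460,255)); print('block',rect(c,cn,.038))
        print('block corners',(pt(c,[(437,220),(451.2,229.5),(440.2,248.7),(424.5,238.2)],.038)*1000).round(1)[:,:2].tolist())
        print('mat', rect(c,blob(c,(V>0),(275,224,316,266)),.003))
        # wall tops of cradle
        for w in ([(433.5,219),(436,219.5),(426.7,238),(424.3,237)],[(452,230.5),(454.7,231.7),(445,248.5),(442.5,248)]): print('wall',(pt(c,w,.046).mean(0)*1000).round(1))
    g=(S<60)
    for nm,b in {'top':{'small':(198,178,228,208),'large':(178,240,216,276)},'side':{'small':(274,282,308,312),'large':(347,305,396,347)}}[n].items():
        cn=blob(c,g,b); P=(pt(c,cn,.007 if n=='top' else .007)[:,:2]*1000).astype(np.float32)
        e=cv2.fitEllipse(P); print(nm,np.round(e[0],1),np.round(e[1],1),cv2.minEnclosingCircle(P))
print('spindle tip top',(pt(C['top'],(310.7,168),.088)*1000).round(1),'base top',(pt(C['top'],(311,174),.024)*1000).round(1))
print('spindle base side',(pt(C['side'],(298-1.2,214),.024)*1000).round(1))
```

```text
top board mean [633.3   2.4  24. ] [[715.0, 143.0], [672.0, -155.0], [551.0, -138.0], [596.0, 159.0]]
boardmask (array([633.7,   3. ]), array([301. , 121.5]), 81.8)
block (array([ 454.3, -329.8]), array([42.2, 62.3]), 56.3)
block corners [[493.9, -330.4], [467.8, -365.8], [418.0, -332.9], [446.4, -293.9]]
mat (array([440.1,  51.6]), array([110.8, 112. ]), 88.9)
wall [ 471.3 -308.4   46. ]
wall [ 440.7 -354.1   46. ]
small [589.3 279.5] [53.5 56.1] ((589.3187866210938, 279.49462890625), 28.917137145996094)
large [407.4 317.6] [78.6 79.2] ((407.6570739746094, 317.7692565917969), 40.75105667114258)
side board mean [632.8   4.5  24. ] [[715.0, 144.0], [594.0, 161.0], [552.0, -133.0], [670.0, -153.0]]
small [589.9 279.5] [56.  68.3] ((589.0775756835938, 278.52117919921875), 34.689598083496094)
large [407.6 320. ] [80.8 84.3] ((407.64898681640625, 320.56793212890625), 43.35399627685547)
spindle tip top [[631.6   1.7  88. ]] base top [[631.9   3.2  24. ]]
spindle base side [[637.3   7.5  24. ]]
```

The target is the dark block in the light cradle at top pixel (438,235). The turquoise (388,243) and green (451,276) ones are not meant. The small collar is the grey one at (213,193), not the purple ones at (197,151) and (255,281). The large collar is at (197,259). The crops confirm all of these.

Call:
move_arm(
  steps=[-52,-22,0,0,-52,-22,0,0,-52,-22,0,0,-52,-22,0,0,-4,-50,0,0,-4,-50,0,0,-4,-50,0,0,-4,-50,0,0],
  fingers=85.4,
)

```text
t: 1.5
position: [0.4084, -0.3469, 0.2317]
orientation: [[0.291, -0.957, 0.001], [-0.957, -0.291, -0.001], [0.001, -0.0, -1.0]]
wrist_force: [-0.2, -0.5, 0.4]
grip_width: 1.0
```

Call:
move_arm(
  steps=[0,0,10,-0.171,0,0,20,-0.171,0,0,20,-0.171,0,0,20,-0.171,0,0,0,0,0,0,0,0,0,0,0,0,0,0,0,0],
)

```text
t: 2.5
position: [0.4074, -0.3477, 0.162]
orientation: [[0.83, -0.558, 0.001], [-0.558, -0.83, -0.001], [0.001, 0.0, -1.0]]
wrist_force: [-0.4, -0.7, -0.6]
grip_width: 1.005
```

```bash
python3 -c "
from h import *
go([.4545,-.330,.060])"
```

```text
t 2.5 p [ 0.4074 -0.3477  0.162 ] yaw x-axis deg -33.91 F [-0.4 -0.7 -0.6] grip 85.8
tool mm to dst [ 29.1 -41.  102.1]
```

Call:
move_arm(
  steps=[14.5,-20.5,0,0,14.5,-20.5,0,0,0,0,40,0,0,0,40,0,0,0,20,0,0,0,0,0,0,0,0,0,0,0,0,0],
)

```text
t: 3.5
position: [0.4547, -0.3301, 0.0626]
orientation: [[0.83, -0.557, 0.002], [-0.557, -0.83, -0.001], [0.002, 0.0, -1.0]]
wrist_force: [-0.0, 0.4, 0.7]
grip_width: 1.0
```

Run:
```python
from h import *
go([.4545,-.330,.004]); C=cams()
b=crop(C['top'],405,205,470,270,6); g=crop(C['side'],340,110,405,175,6)
cv2.imwrite('pics/d.png',np.hstack([b,g]))
```

```text
t 3.5 p [ 0.4547 -0.3301  0.0626] yaw x-axis deg -33.88 F [-0.   0.4  0.7] grip 85.4
tool mm to dst [-0.4  0.  58.6]
```

View pics/d.png

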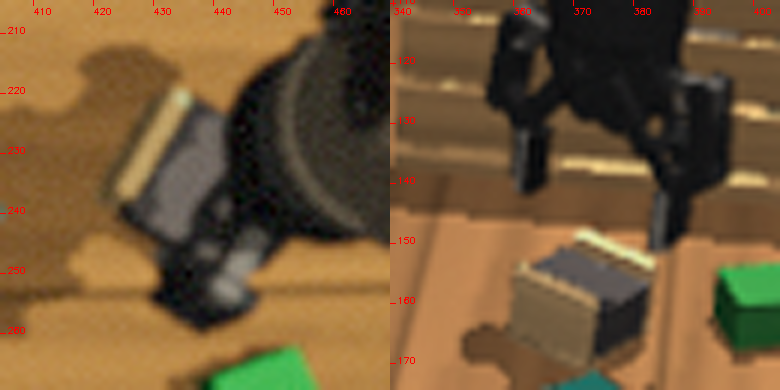

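The open fingers straddle the block's ends: tips at side pixels (362,141) and (386,150), block below them. I'll go down and grip.

Call:
move_arm(
  steps=[0,0,15,0,0,0,15,0,0,0,14,0,0,0,10,0,0,0,4,0,0,0,0,0,0,0,0,0,0,0,0,0],
)

```text
t: 4.6
position: [0.4542, -0.3298, 0.0038]
orientation: [[0.83, -0.557, 0.001], [-0.557, -0.83, -0.001], [0.001, -0.0, -1.0]]
wrist_force: [-0.5, 0.2, -0.5]
grip_width: 1.0
```

Call:
move_arm(
  steps=[0,0,0,0,0,0,0,0,0,0,0,0,0,0,0,0,0,0,0,0,0,0,0,0,0,0,0,0,0,0,0,0],
  fingers=50,
  grip_force=60,
)

```text
t: 5.6
position: [0.4553, -0.3305, 0.0044]
orientation: [[0.83, -0.557, 0.003], [-0.557, -0.83, -0.002], [0.003, -0.0, -1.0]]
wrist_force: [1.5, -1.0, 5.6]
grip_width: 0.719
```

Call:
move_arm(
  steps=[0,0,-5,0,0,0,-15,0,0,0,-25,0,0,0,-30,0,0,0,-20,0,0,0,0,0,0,0,0,0,0,0,0,0],
)

```text
t: 6.6
position: [0.4529, -0.329, 0.0971]
orientation: [[0.83, -0.557, -0.002], [-0.557, -0.83, 0.001], [-0.003, 0.0, -1.0]]
wrist_force: [-0.5, 0.4, -6.8]
grip_width: 0.713
```

Call:
move_arm(
  steps=[-15,-20,0,0,-31,-42,0,0,-34,-47,0,0,-34,-47,0,0,-34,-47,0,0,-34,-47,0,0,-28,-38,0,0,-15,-20,0,0],
)

```text
t: 7.6
position: [0.4381, 0.0546, 0.098]
orientation: [[0.833, -0.554, -0.0], [-0.554, -0.833, 0.001], [-0.001, -0.001, -1.0]]
wrist_force: [-0.4, -1.2, -7.2]
grip_width: 0.714
```

Call:
move_arm(
  steps=[0,0,0,0.12,0,0,0,0.18,0,0,0,0.18,0,0,0,0.18,0,0,0,0.18,0,0,0,0.18,0,0,0,0.1,0,0,0,0],
)

```text
t: 8.6
position: [0.4383, 0.0517, 0.0979]
orientation: [[-0.138, -0.99, -0.001], [-0.99, 0.138, -0.0], [0.0, 0.001, -1.0]]
wrist_force: [-0.5, 0.2, -6.8]
grip_width: 0.718
```

```bash
python3 -c "
from h import *
go([.440,.0516,.0044-.003])"
```

```text
t 8.6 p [0.4383 0.0517 0.0979] yaw x-axis deg -97.95 F [-0.5  0.2 -6.8] grip 61.3
tool mm to dst [-0.2 -1.7 96.5]
```

Call:
move_arm(
  steps=[0,0,20,0,0,0,25,0,0,0,25,0,0,0,15,0,0,0,7,0,0,0,2,0,0,0,1,0,0,0,0,0],
)

```text
t: 9.6
position: [0.4391, 0.0516, 0.0038]
orientation: [[-0.14, -0.99, 0.001], [-0.99, 0.14, 0.0], [-0.0, -0.001, -1.0]]
wrist_force: [0.5, 0.0, -6.1]
grip_width: 0.721
```

Call:
move_arm(
  steps=[0,0,0.5,0,0,0,0.5,0,0,0,0,0,0,0,0,0,0,0,0,0,0,0,0,0,0,0,0,0,0,0,0,0],
)

```text
t: 10.6
position: [0.4387, 0.0516, 0.0023]
orientation: [[-0.14, -0.99, 0.0], [-0.99, 0.14, -0.0], [0.0, -0.0, -1.0]]
wrist_force: [0.1, -0.3, -6.2]
grip_width: 0.717
```

Call:
move_arm(
  steps=[0,0,0.5,0,0,0,0.5,0,0,0,0.4,0,0,0,0,0,0,0,0,0,0,0,0,0,0,0,0,0,0,0,0,0],
)

```text
t: 11.6
position: [0.4387, 0.0515, 0.0014]
orientation: [[-0.14, -0.99, 0.0], [-0.99, 0.14, -0.0], [0.0, -0.0, -1.0]]
wrist_force: [-3.2, -0.6, 5.7]
grip_width: 0.72
```

Call:
move_arm(
  steps=[0,0,0,0,0,0,0,0,0,0,0,0,0,0,0,0,0,0,0,0,0,0,-10,0,0,0,-30,0,0,0,-30,0],
  fingers=85.4,
)

```text
t: 12.6
position: [0.4385, 0.0515, 0.0721]
orientation: [[-0.14, -0.99, -0.0], [-0.99, 0.14, -0.0], [0.0, 0.0, -1.0]]
wrist_force: [-0.1, -0.1, 0.0]
grip_width: 0.998
```

Call:
move_arm(
  steps=[0,0,-20,-0.12,0,0,0,-0.18,0,0,0,-0.18,0,0,0,-0.18,0,0,0,-0.18,0,0,0,-0.18,0,0,0,-0.18,0,0,0,-0.18],
)

```text
t: 13.6
position: [0.4387, 0.0513, 0.0915]
orientation: [[0.948, -0.32, 0.001], [-0.32, -0.948, -0.0], [0.001, 0.0, -1.0]]
wrist_force: [-0.6, 0.8, -0.0]
grip_width: 1.005
```

Call:
move_arm(
  steps=[0,0,0,-0.15,0,0,0,-0.03,0,0,0,0,0,0,0,0,0,0,0,0,0,0,0,0,0,0,0,0,0,0,0,0],
)

```text
t: 14.6
position: [0.4387, 0.0515, 0.0909]
orientation: [[0.989, -0.15, -0.0], [-0.15, -0.989, -0.0], [-0.0, 0.0, -1.0]]
wrist_force: [0.6, 0.8, -0.4]
grip_width: 1.002
```

Run:
```python
from h import *
go([.4387,.0515,.017]); C=cams()
b=crop(C['top'],265,200,330,265,6); g=crop(C['side'],335,200,400,265,6)
cv2.imwrite('pics/e.png',np.hstack([b,g]))
```

```text
t 14.6 p [0.4387 0.0515 0.0909] yaw x-axis deg -8.65 F [ 0.6  0.8 -0.4] grip 85.6
tool mm to dst [ 0.1  0.  73.9]
```

View pics/e.png

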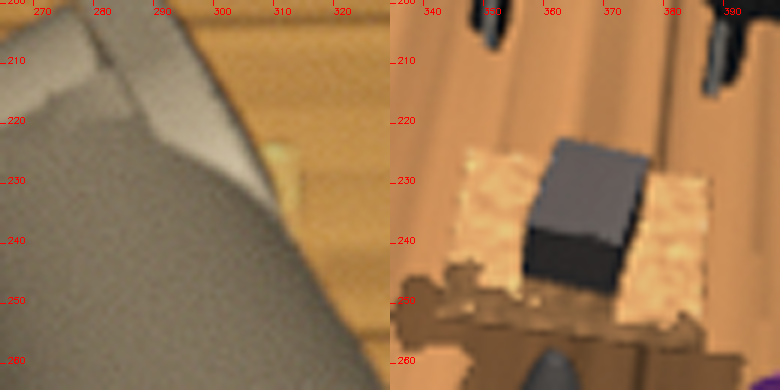

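Side view: the block lies flat on the mat at about (364,235), free of the fingers, which hang above it. Now I'll take it across its narrow sides.

Call:
move_arm(
  steps=[0,0,20,-0.01,0,0,25,0,0,0,20,0,0,0,9,0,0,0,0,0,0,0,0,0,0,0,0,0,0,0,0,0],
)

```text
t: 15.7
position: [0.4391, 0.0515, 0.0173]
orientation: [[0.99, -0.141, 0.001], [-0.141, -0.99, 0.0], [0.001, -0.0, -1.0]]
wrist_force: [-0.2, -0.8, 0.6]
grip_width: 0.997
```

Call:
move_arm(
  steps=[0,0,0,0,0,0,0,0,0,0,0,0,0,0,0,0,0,0,0,0,0,0,0,0,0,0,0,0,0,0,0,0],
  fingers=30,
)

```text
t: 16.7
position: [0.439, 0.0516, 0.0172]
orientation: [[0.99, -0.141, 0.001], [-0.141, -0.99, -0.0], [0.001, 0.0, -1.0]]
wrist_force: [-1.6, -1.2, 4.5]
grip_width: 0.477
```

Call:
move_arm(
  steps=[0,0,-5,0,0,0,-15,0,0,0,-25,0,0,0,-30,0,0,0,-20,0,0,0,0,0,0,0,0,0,0,0,0,0],
)

```text
t: 17.7
position: [0.4378, 0.0513, 0.111]
orientation: [[0.99, -0.14, -0.002], [-0.14, -0.99, -0.0], [-0.002, 0.001, -1.0]]
wrist_force: [-1.3, 0.1, -6.9]
grip_width: 0.473
```

```bash
python3 -c "
from h import *
go([.6192,-.096,.110])"
```

```text
t 17.7 p [0.4378 0.0513 0.111 ] yaw x-axis deg -8.07 F [-1.3  0.1 -6.9] grip 40.4
tool mm to dst [200.3 120.4   0.6]
```

Call:
move_arm(
  steps=[14,8,0,0,30,18,0,0,40,24,0,0,46,28,0,0,40,24,0,0,22,13,0,0,8,5,0,0,0,0,0,0],
)

```text
t: 18.7
position: [0.6195, -0.0958, 0.111]
orientation: [[0.99, -0.141, -0.001], [-0.141, -0.99, 0.0], [-0.001, -0.0, -1.0]]
wrist_force: [-0.2, 0.5, -6.5]
grip_width: 0.476
```

Call:
move_arm(
  steps=[0,0,15,0,0,0,20,0,0,0,20,0,0,0,10,0,0,0,2,0,0,0,0,0,0,0,0,0,0,0,0,0],
)

```text
t: 19.7
position: [0.6202, -0.0955, 0.0455]
orientation: [[0.99, -0.141, 0.001], [-0.141, -0.99, -0.0], [0.001, 0.0, -1.0]]
wrist_force: [0.4, 0.1, -6.8]
grip_width: 0.481
```

Run:
```python
from h import *
go([.6192,-.096,.0262]); C=cams(3)
b=crop(C['top'],315,145,380,210,6); g=crop(C['side'],285,155,350,220,6)
cv2.imwrite('pics/f.png',np.hstack([b,g]))
```

```text
t 19.7 p [ 0.6202 -0.0955  0.0455] yaw x-axis deg -8.09 F [ 0.4  0.1 -6.8] grip 41.1
tool mm to dst [-1.   0.7 19.3]
```

View pics/f.png

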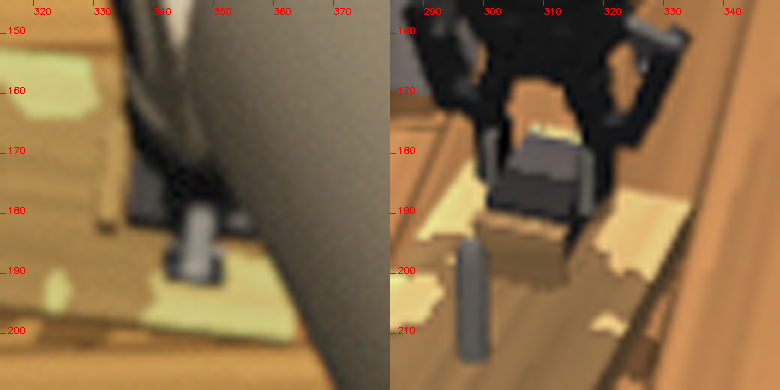

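Side view: the block is held level, its near bottom edge behind the near cheek's top at (303,191). It sits between the cheeks with no contact force. I'll lower it gently.

Call:
move_arm(
  steps=[-1,0.3,4,0,0,0,2,0,0,0,1,0,0,0,1,0,0,0,1,0,0,0,1,0,0,0,0,0,0,0,0,0],
)

```text
t: 21.0
position: [0.6188, -0.0956, 0.0349]
orientation: [[0.99, -0.141, 0.0], [-0.141, -0.99, -0.0], [0.0, 0.0, -1.0]]
wrist_force: [0.4, -0.4, -7.0]
grip_width: 0.475
```

Call:
move_arm(
  steps=[0,0,1.5,0,0,0,1.5,0,0,0,1.5,0,0,0,1,0,0,0,0.8,0,0,0,0.7,0,0,0,0,0,0,0,0,0],
)

```text
t: 22.0
position: [0.6188, -0.0955, 0.0279]
orientation: [[0.99, -0.141, 0.0], [-0.141, -0.99, -0.0], [0.0, 0.0, -1.0]]
wrist_force: [-0.6, 0.6, -6.3]
grip_width: 0.48
```

Call:
move_arm(
  steps=[0,0,0.4,0,0,0,0.4,0,0,0,0.4,0,0,0,0.3,0,0,0,0.2,0,0,0,0,0,0,0,0,0,0,0,0,0],
)

```text
t: 23.0
position: [0.6188, -0.0955, 0.0264]
orientation: [[0.99, -0.141, 0.0], [-0.141, -0.99, -0.0], [0.0, 0.0, -1.0]]
wrist_force: [-1.3, 0.6, -2.0]
grip_width: 0.477
```

Call:
move_arm(
  steps=[0,0,0,0,0,0,0,0,0,0,0,0,0,0,0,0,0,0,-5,0,0,0,-20,0,0,0,-35,0,0,0,-45,0],
  fingers=85.4,
)

```text
t: 24.0
position: [0.6184, -0.0955, 0.133]
orientation: [[0.99, -0.14, -0.001], [-0.14, -0.99, 0.0], [-0.001, -0.0, -1.0]]
wrist_force: [0.2, -0.2, 0.0]
grip_width: 1.0
```

Call:
move_arm(
  steps=[-20,-28,0,0,-32,-46,0,0,-35,-50,0,0,-35,-50,0,0,-35,-50,0,0,-35,-50,0,0,-35,-50,0,0,-30,-42,0,0],
)

```text
t: 25.0
position: [0.4148, 0.3055, 0.1329]
orientation: [[0.99, -0.139, 0.002], [-0.139, -0.99, 0.001], [0.002, -0.002, -1.0]]
wrist_force: [1.1, 0.4, 0.2]
grip_width: 1.001
```

Run:
```python
from h import *
go([.4075,.3188,.040]); C=cams(3)
b=crop(C['top'],315,145,380,210,6); g=crop(C['side'],285,165,350,230,6)
cv2.imwrite('pics/g.png',np.hstack([b,g]))
```

```text
t 25.0 p [0.4148 0.3055 0.1329] yaw x-axis deg -8.0 F [1.1 0.4 0.2] grip 85.5
tool mm to dst [ -9.3 -12.   92.9]
```

View pics/g.png

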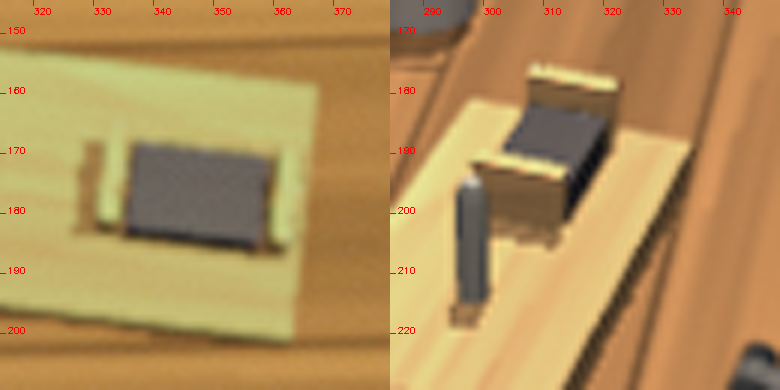

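Both views show the block level between the cheeks, flush with the pocket outline at top (335–358, 168–186), so it is home. Next is the large collar.

Call:
move_arm(
  steps=[-9.3,-12,10,0,0,0,30,0,0,0,30,0,0,0,22,0,0,0,0,0,0,0,0,0,0,0,0,0,0,0,0,0],
)

```text
t: 26.3
position: [0.4088, 0.3163, 0.04]
orientation: [[0.99, -0.141, 0.001], [-0.141, -0.99, 0.001], [0.001, -0.001, -1.0]]
wrist_force: [-0.1, -0.1, 0.4]
grip_width: 1.004
```

Run:
```python
from h import *
go([.4075,.3188,.011]); C=cams(3)
b=crop(C['top'],165,225,230,290,6); g=crop(C['side'],340,280,405,345,6)
cv2.imwrite('pics/i.png',np.hstack([b,g]))
```

```text
t 26.3 p [0.4088 0.3163 0.04  ] yaw x-axis deg -8.1 F [-0.1 -0.1  0.4] grip 85.7
tool mm to dst [-1.7 -2.2 29. ]
```

View pics/i.png

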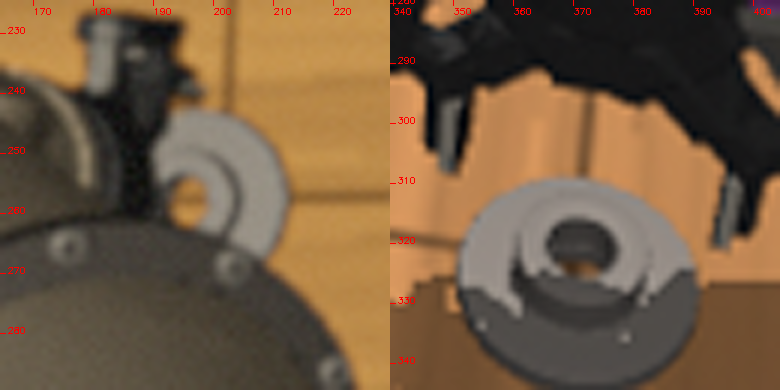

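Side view: the finger tips at (348,308) and (394,320) straddle the hub evenly; its bore is at (370,320). I'll go down and grip.

Call:
move_arm(
  steps=[-1.7,-2.2,8,0,0,0,10,0,0,0,8,0,0,0,3,0,0,0,0,0,0,0,0,0,0,0,0,0,0,0,0,0],
)

```text
t: 27.6
position: [0.4071, 0.3186, 0.0104]
orientation: [[0.99, -0.141, 0.0], [-0.141, -0.99, 0.0], [0.0, -0.0, -1.0]]
wrist_force: [0.1, 0.7, 0.1]
grip_width: 0.999
```

Call:
move_arm(
  steps=[0,0,0,0,0,0,0,0,0,0,0,0,0,0,0,0,0,0,0,0,0,0,0,0,0,0,0,0,0,0,0,0],
  fingers=35,
  grip_force=80,
)

```text
t: 28.6
position: [0.4072, 0.3185, 0.011]
orientation: [[0.99, -0.141, 0.001], [-0.141, -0.99, -0.0], [0.001, 0.0, -1.0]]
wrist_force: [-1.8, -2.8, 9.3]
grip_width: 0.505
```

Call:
move_arm(
  steps=[0,0,-5,0,0,0,-15,0,0,0,-30,0,0,0,-35,0,0,0,-20,0,0,0,0,0,0,0,0,0,0,0,0,0],
)

```text
t: 29.6
position: [0.4062, 0.3178, 0.114]
orientation: [[0.99, -0.141, -0.002], [-0.141, -0.99, -0.002], [-0.002, 0.002, -1.0]]
wrist_force: [-0.9, -0.5, -8.1]
grip_width: 0.508
```

```bash
python3 -c "
from h import *
go([.633,.0032,.115])"
```

```text
t 29.6 p [0.4062 0.3178 0.114 ] yaw x-axis deg -8.08 F [-0.9 -0.5 -8.1] grip 43.4
tool mm to dst [268.8 279.6  -0.9]
```

Call:
move_arm(
  steps=[15,16,-5,0,36,37,0,0,40,42,0,0,42,44,0,0,42,44,0,0,40,42,0,0,34,35,0,0,16,17,0,0],
)

```text
t: 30.6
position: [0.6312, 0.0029, 0.1186]
orientation: [[0.989, -0.145, -0.002], [-0.145, -0.989, -0.002], [-0.001, 0.002, -1.0]]
wrist_force: [-0.4, 0.1, -7.1]
grip_width: 0.5
```

Run:
```python
from h import *
go([.633,.0032,.115]); C=cams(3)
b=crop(C['top'],265,125,345,205,5); g=crop(C['side'],265,140,345,220,5)
cv2.imwrite('pics/j.png',np.hstack([b,g]))
```

```text
t 30.6 p [0.6312 0.0029 0.1186] yaw x-axis deg -8.33 F [-0.4  0.1 -7.1] grip 42.7
tool mm to dst [ 1.8 -0.6  3.6]
```

View pics/j.png

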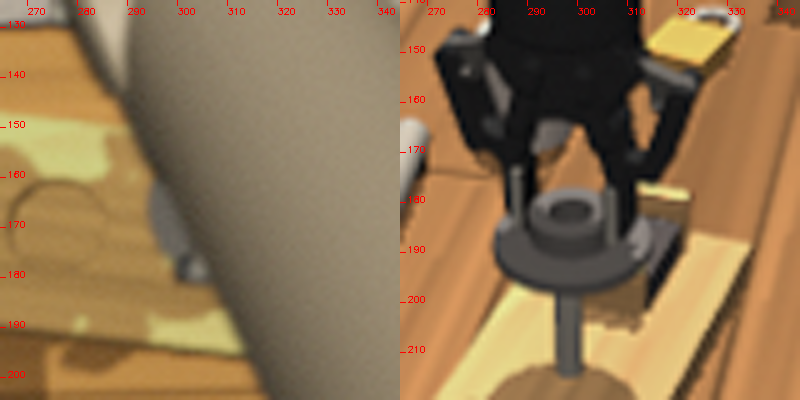

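Run:
```python
from h import *
s=eyes.camera('side')
print('bore',pt(s,(298.7,181.7),.1336).round(4),'flange',pt(s,(299.4,187.3),.113).round(4))
print('spindle base front',pt(s,(298.1,214.3),.024).round(4),'tip in first view',pt(s,(297.3,194.6),.088).round(4))
import pickle
go([.633,.0035,.115])
```

```text
bore [[0.6292 0.0091 0.1336]] flange [[0.6287 0.0047 0.113 ]]
spindle base front [[0.6335 0.0081 0.024 ]] tip in first view [[0.6351 0.0041 0.088 ]]
t 30.95 p [0.6294 0.0092 0.1199] yaw x-axis deg -7.91 F [ 0.   0.7 -7.3] grip 43.1
tool mm to dst [4.4 5.1 4.9]
```

Call:
move_arm(
  steps=[4.4,5.1,0,0,0,0,0,0,0,0,4,0,0,0,4,0,0,0,0,0,0,0,0,0,0,0,0,0,0,0,0,0],
)

```text
t: 31.95
position: [0.6341, 0.0014, 0.1123]
orientation: [[0.99, -0.141, 0.0], [-0.141, -0.99, 0.0], [0.0, -0.0, -1.0]]
wrist_force: [0.6, -0.1, -7.2]
grip_width: 0.502
```

Run:
```python
from h import *
go([.6333,.0035,.034]); C=cams(1)
g=crop(C['side'],265,160,335,225,8)
cv2.imwrite('pics/k.png',g); go(None)
```

```text
t 31.95 p [0.6341 0.0014 0.1123] yaw x-axis deg -8.08 F [ 0.6 -0.1 -7.2] grip 42.9
tool mm to dst [-1.1 -1.9 78.3]
t 32.05 p [0.634  0.0014 0.1123] yaw x-axis deg -8.08 F [ 0.4 -0.3 -7.4] grip 42.7
```

View pics/k.png

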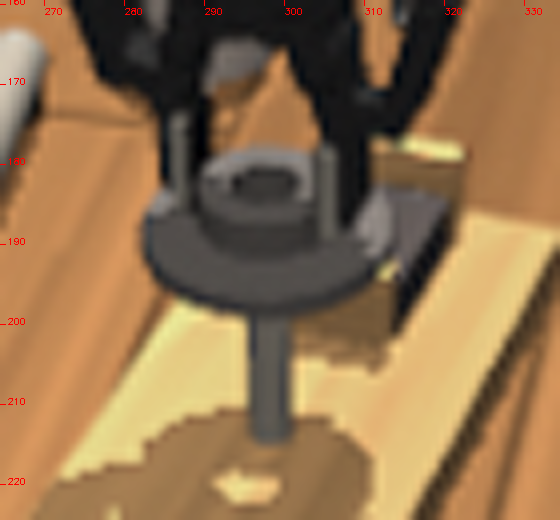

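Run:
```python
from h import *
import pickle
s=pickle.load(open('c0.pkl','rb'))['side']
print('bore',pt(s,(297.8,182.3),.1273).round(4))
print('pred bore px for TCP',px(s,[.634,.0014,.1273]).round(1),'spindle base front px pred',px(s,[[.6333,.0035,.024],[.6333,.0035,.088]]).round(1))
# measure spindle column: dark pixels rows 200-210
g=cv2.cvtColor(s['image'],cv2.COLOR_RGB2HSV)
for r in (198,202,206,210): 
  x=np.where(g[r,285:310,1]<75)[0]+285; print(r,x.min(),x.max())
```

```text
bore [[0.633  0.0032 0.1273]]
pred bore px for TCP [[297.6 181.9]] spindle base front px pred [[298.5 213.3]
 [298.  194.5]]
198 296 300
202 296 300
206 296 300
210 296 300
```

Call:
move_arm(
  steps=[-0.5,-1.5,5,0,0,0,5,0,0,0,5,0,0,0,5,0,0,0,5,0,0,0,5,0,0,0,0,0,0,0,0,0],
)

```text
t: 33.05
position: [0.6338, 0.003, 0.0823]
orientation: [[0.99, -0.141, 0.0], [-0.141, -0.99, 0.0], [0.0, -0.0, -1.0]]
wrist_force: [-0.2, -1.0, -8.1]
grip_width: 0.5
```

Call:
move_arm(
  steps=[0,0,6,0,0,0,8,0,0,0,8,0,0,0,8,0,0,0,6,0,0,0,4,0,0,0,0,0,0,0,0,0],
)

```text
t: 34.05
position: [0.634, 0.003, 0.0425]
orientation: [[0.99, -0.141, 0.001], [-0.141, -0.99, 0.0], [0.001, -0.0, -1.0]]
wrist_force: [1.1, -0.1, -7.8]
grip_width: 0.506
```

Threaded with no side force. It has about 7 mm left.

Call:
move_arm(
  steps=[0,0,2,0,0,0,2,0,0,0,1,0,0,0,1,0,0,0,0.7,0,0,0,0.5,0,0,0,0,0,0,0,0,0],
)

```text
t: 35.05
position: [0.6337, 0.003, 0.0352]
orientation: [[0.99, -0.141, 0.0], [-0.141, -0.99, -0.0], [0.0, 0.0, -1.0]]
wrist_force: [-2.5, 0.7, -3.4]
grip_width: 0.501
```

Call:
move_arm(
  steps=[0,0,0.4,0,0,0,0.3,0,0,0,0.3,0,0,0,0,0,0,0,0,0,0,0,0,0,0,0,0,0,0,0,0,0],
)

```text
t: 36.05
position: [0.6337, 0.0029, 0.0351]
orientation: [[0.99, -0.141, 0.0], [-0.141, -0.99, -0.001], [0.0, 0.001, -1.0]]
wrist_force: [-5.7, -1.2, 7.3]
grip_width: 0.502
```

Call:
move_arm(
  steps=[0,0,0,0,0,0,0,0,0,0,0,0,0,0,0,0,0,0,-5,0,0,0,-20,0,0,0,-35,0,0,0,-40,0],
  fingers=85.4,
)

```text
t: 37.05
position: [0.6337, 0.0031, 0.1362]
orientation: [[0.99, -0.14, 0.0], [-0.14, -0.99, 0.0], [0.0, -0.0, -1.0]]
wrist_force: [0.1, -0.8, 0.2]
grip_width: 0.999
```

Call:
move_arm(
  steps=[-8,-25,0,0,-15,-50,0,0,-17,-55,0,0,-17,-55,0,0,-15,-50,0,0,-8,-25,0,0,-3,-7,0,0,0,0,0,0],
)

```text
t: 38.05
position: [0.5894, 0.2783, 0.1347]
orientation: [[0.99, -0.141, 0.001], [-0.141, -0.99, -0.0], [0.001, 0.0, -1.0]]
wrist_force: [0.6, -0.1, 0.2]
grip_width: 0.994
```

Run:
```python
from h import *
C=cams(2);go([.5894,.2793,.011]); 
b=crop(C['top'],180,160,240,220,6); g=crop(C['side'],260,160,330,230,6); h=crop(C['side'],260,250,330,320,6)
m=np.zeros((420,800,3),np.uint8); m[:,:420]=g; m[:,420:]=h[:,20:400]
cv2.imwrite('pics/l.png',m)
```

```text
t 38.25 p [0.5898 0.2768 0.134 ] yaw x-axis deg -8.23 F [-0.2 -0.2 -0.5] grip 85.3
tool mm to dst [ -0.8  -2.5 123. ]
```

Call:
move_arm(
  steps=[-0.8,-2.5,20,0,0,0,35,0,0,0,35,0,0,0,20,0,0,0,9,0,0,0,3,0,0,0,0,0,0,0,0,0],
)

```text
t: 39.25
position: [0.5893, 0.2819, 0.013]
orientation: [[0.99, -0.141, 0.002], [-0.141, -0.99, 0.001], [0.001, -0.001, -1.0]]
wrist_force: [0.3, -0.0, -0.2]
grip_width: 0.995
```

Run:
```python
from h import *
go([.5894,.2793,.011]); C=cams(2); c=C['side']
# large collar check: low-sat pixels near spindle
hsv=cv2.cvtColor(c['image'],cv2.COLOR_RGB2HSV); m=np.zeros(hsv.shape[:2],np.uint8); m[188:235,270:330]=hsv[188:235,270:330,1]<60
cn=max(cv2.findContours(m,0,1)[0],key=cv2.contourArea)[:,0]; print('mask bbox',cn.min(0),cn.max(0))
for z in(.024,.034): 
  a=np.linspace(0,6.283,60); q=px(c,np.c_[.6337+.042*np.cos(a),.003+.042*np.sin(a),0*a+z]); print(z,'pred bbox',q.min(0).round(1),q.max(0).round(1))
q=px(c,[.6337,.003,.05]);print(q)
```

```text
t 39.25 p [0.5893 0.2819 0.013 ] yaw x-axis deg -8.09 F [ 0.3 -0.  -0.2] grip 85.0
tool mm to dst [0.5 2.6 2. ]
mask bbox [270 188] [320 234]
0.024 pred bbox [283.2 204. ] [313.6 222.9]
0.034 pred bbox [283.  201.2] [313.6 220.1]
[[298.22425082 205.70581643]]
```

Call:
move_arm(
  steps=[0,0,2,0,0,0,0,0,0,0,0,0,0,0,0,0,0,0,0,0,0,0,0,0,0,0,0,0,0,0,0,0],
)

```text
t: 40.45
position: [0.5886, 0.2816, 0.01]
orientation: [[0.99, -0.141, 0.0], [-0.141, -0.99, 0.0], [0.0, -0.0, -1.0]]
wrist_force: [-0.0, 0.4, -0.4]
grip_width: 1.0
```

Call:
move_arm(
  steps=[0.5,2.3,-1,0,0,0,0,0,0,0,0,0,0,0,0,0,0,0,0,0,0,0,0,0,0,0,0,0,0,0,0,0],
  fingers=35,
)

```text
t: 41.45
position: [0.5893, 0.2791, 0.0118]
orientation: [[0.99, -0.141, 0.001], [-0.141, -0.99, -0.0], [0.001, 0.0, -1.0]]
wrist_force: [-0.9, -1.5, 4.9]
grip_width: 0.503
```

Call:
move_arm(
  steps=[0,0,0,0,0,0,-5,0,0,0,-15,0,0,0,-30,0,0,0,-35,0,0,0,-20,0,0,0,0,0,0,0,0,0],
)

```text
t: 42.45
position: [0.588, 0.2784, 0.1146]
orientation: [[0.99, -0.141, -0.002], [-0.141, -0.99, -0.001], [-0.002, 0.002, -1.0]]
wrist_force: [0.1, 0.8, -4.5]
grip_width: 0.495
```

Run:
```python
from h import *
go([.6337,.0030,.115]); C=cams(1); c=C['side']
# spindle + collar column/row scans, saturation
hsv=cv2.cvtColor(c['image'],cv2.COLOR_RGB2HSV)
for r in (206,210,214,217,220,223,226): print(r,'S',hsv[r,276:322:2,1].tolist())
```

```text
t 42.45 p [0.588  0.2784 0.1146] yaw x-axis deg -8.08 F [ 0.1  0.8 -4.5] grip 42.3
tool mm to dst [ 8.400e+01  2.663e+02 -1.000e-01]
206 S [9, 8, 29, 33, 32, 35, 29, 26, 9, 8, 8, 9, 12, 0, 24, 24, 22, 30, 121, 118, 120, 117, 117]
210 S [11, 10, 10, 10, 10, 0, 10, 10, 10, 0, 20, 11, 0, 12, 24, 22, 25, 24, 16, 124, 116, 114, 111]
214 S [20, 11, 10, 9, 0, 10, 0, 20, 20, 10, 11, 12, 0, 0, 0, 21, 24, 24, 15, 119, 113, 110, 110]
217 S [20, 0, 0, 10, 0, 10, 10, 10, 20, 22, 10, 11, 12, 12, 36, 25, 25, 15, 115, 113, 111, 110, 120]
220 S [21, 0, 20, 0, 10, 10, 10, 10, 10, 11, 20, 10, 11, 13, 13, 10, 79, 121, 110, 111, 111, 119, 129]
223 S [0, 21, 10, 11, 10, 11, 11, 0, 10, 20, 11, 11, 33, 12, 12, 57, 120, 110, 110, 109, 119, 129, 144]
226 S [22, 20, 10, 9, 10, 10, 10, 0, 0, 11, 24, 10, 0, 0, 9, 22, 36, 112, 110, 118, 127, 138, 144]
```

The flange's right edge at about 313 in side view (predicted 313.6) shows the large collar in place. Carrying the small one over.

Call:
move_arm(
  steps=[8,25,-5,0,14,45,0,0,16,52,0,0,16,52,0,0,15,46,0,0,9,28,0,0,4,12,0,0,2,6,0,0],
)

```text
t: 43.55
position: [0.6342, 0.0046, 0.1204]
orientation: [[0.99, -0.14, -0.001], [-0.14, -0.99, 0.001], [-0.001, -0.001, -1.0]]
wrist_force: [0.9, 0.2, -5.0]
grip_width: 0.497
```

Call:
move_arm(
  steps=[0,0,0,0,0,0,0,0,0,0,0,0,0,0,0,0,0,0,0,0,0,0,0,0,0,0,0,0,0,0,0,0],
)

```text
t: 44.55
position: [0.6346, 0.004, 0.121]
orientation: [[0.99, -0.141, 0.0], [-0.141, -0.99, -0.0], [0.0, 0.0, -1.0]]
wrist_force: [-0.0, -0.0, -5.1]
grip_width: 0.497
```

Run:
```python
from h import *
go([.6337,.0030,.115]); p=np.array(robot.read_state()['position']); C=cams(2); c=C['side']
b=p[2]-.011
a=np.linspace(0,6.283,90)
for h,r in ((0,.03),(.01,.03),):
  q=px(c,np.c_[p[0]+r*np.cos(a),p[1]+r*np.sin(a),0*a+b+h]); print(h,'pred bbox',q.min(0).round(1),q.max(0).round(1))
print('bore pred',px(c,[p[0],p[1],b+.026]))
V=cv2.cvtColor(c['image'],cv2.COLOR_RGB2GRAY); S=cv2.cvtColor(c['image'],cv2.COLOR_RGB2HSV)[...,1]
y0=int(px(c,[p[0],p[1],b+.026])[0,1])
for r in range(y0-6,y0+24,2): print(r,V[r,284:316].tolist())
```

```text
t 44.55 p [0.6346 0.004  0.121 ] yaw x-axis deg -8.08 F [-0.  -0.  -5.1] grip 42.4
tool mm to dst [-0.7  1.1  6. ]
0 pred bbox [285.9 181.4] [308.7 194.5]
0.01 pred bbox [285.7 178.4] [308.7 191.3]
bore pred [[297.09027188 179.60751729]]
173 [19, 64, 102, 69, 11, 11, 18, 56, 99, 110, 102, 116, 136, 142, 133, 130, 128, 129, 133, 116, 37, 21, 23, 23, 22, 21, 22, 20, 23, 23, 16, 42]
175 [43, 58, 101, 83, 10, 10, 20, 91, 142, 127, 109, 131, 141, 131, 129, 129, 129, 129, 134, 127, 86, 49, 28, 20, 21, 17, 43, 85, 104, 93, 91, 118]
177 [54, 46, 89, 83, 10, 11, 22, 94, 141, 128, 132, 135, 136, 136, 134, 137, 136, 134, 137, 119, 68, 95, 71, 19, 21, 20, 67, 158, 217, 219, 218, 211]
179 [68, 42, 87, 82, 12, 34, 90, 126, 126, 119, 88, 69, 52, 53, 53, 59, 83, 112, 133, 114, 58, 94, 71, 18, 21, 15, 34, 77, 101, 95, 92, 98]
181 [146, 90, 89, 81, 44, 71, 78, 78, 67, 40, 48, 54, 56, 58, 57, 54, 49, 65, 112, 117, 59, 95, 70, 26, 28, 13, 38, 79, 100, 98, 98, 98]
183 [161, 149, 115, 73, 37, 59, 78, 79, 79, 76, 65, 63, 66, 68, 65, 66, 70, 79, 78, 67, 64, 95, 70, 20, 22, 35, 71, 94, 91, 87, 80, 78]
185 [1
[... 583 characters left out ...]
, 48, 51, 55, 57, 59, 59, 60, 57, 56, 54, 52, 53, 63, 79, 129, 184, 195, 203, 207, 215, 223, 214, 143, 85]
195 [141, 105, 110, 133, 171, 214, 222, 214, 192, 178, 145, 137, 108, 71, 82, 81, 75, 82, 88, 101, 101, 101, 100, 101, 100, 101, 100, 98, 97, 87, 65, 36]
197 [107, 104, 142, 191, 220, 217, 216, 212, 207, 204, 203, 176, 87, 96, 101, 95, 78, 76, 90, 90, 89, 89, 88, 89, 90, 90, 90, 90, 92, 84, 51, 22]
199 [102, 156, 207, 220, 217, 213, 206, 201, 198, 198, 205, 180, 73, 90, 92, 91, 82, 80, 91, 91, 91, 91, 91, 90, 89, 89, 89, 89, 91, 83, 47, 47]
201 [180, 222, 217, 213, 204, 199, 201, 200, 201, 206, 209, 171, 72, 88, 90, 88, 82, 89, 107, 106, 102, 91, 92, 92, 91, 90, 89, 92, 92, 83, 68, 137]
```

Call:
move_arm(
  steps=[-0.7,1,5,0,0,0,10,0,0,0,8,0,0,0,5,0,0,0,5,0,0,0,5,0,0,0,4,0,0,0,0,0],
)

```text
t: 45.75
position: [0.6335, 0.0031, 0.0787]
orientation: [[0.99, -0.141, -0.001], [-0.141, -0.99, -0.0], [-0.001, 0.0, -1.0]]
wrist_force: [0.2, -0.5, -5.4]
grip_width: 0.498
```

Call:
move_arm(
  steps=[0,0,4,0,0,0,4,0,0,0,3,0,0,0,2,0,0,0,2,0,0,0,1,0,0,0,0,0,0,0,0,0],
)

```text
t: 46.75
position: [0.6338, 0.0032, 0.0631]
orientation: [[0.99, -0.141, 0.0], [-0.141, -0.99, -0.0], [0.0, -0.0, -1.0]]
wrist_force: [-0.3, -1.0, -6.0]
grip_width: 0.5
```

Call:
move_arm(
  steps=[0,0,0.5,0,0,0,0.5,0,0,0,0.4,0,0,0,0.3,0,0,0,0.3,0,0,0,0,0,0,0,0,0,0,0,0,0],
)

```text
t: 47.75
position: [0.6338, 0.0032, 0.0618]
orientation: [[0.99, -0.141, 0.0], [-0.141, -0.99, -0.0], [0.0, 0.0, -1.0]]
wrist_force: [-5.0, -0.9, 6.3]
grip_width: 0.496
```

Contact: the vertical force went from −6 to +6 N. I'll release and retreat.

Call:
move_arm(
  steps=[0,0,0,0,0,0,0,0,0,0,0,0,0,0,0,0,0,0,-5,0,0,0,-20,0,0,0,-35,0,0,0,-40,0],
  fingers=85.4,
)

```text
t: 48.75
position: [0.6337, 0.0033, 0.1632]
orientation: [[0.99, -0.14, 0.0], [-0.14, -0.99, 0.0], [0.0, -0.0, -1.0]]
wrist_force: [0.4, -0.8, 0.0]
grip_width: 1.0
```

Call:
move_arm(
  steps=[-25,0,-10,0,-45,0,0,0,-45,0,0,0,-35,0,0,0,-15,0,0,0,0,0,0,0,0,0,0,0,0,0,0,0],
)

```text
t: 49.75
position: [0.4715, 0.0263, 0.1711]
orientation: [[0.99, -0.141, 0.001], [-0.141, -0.99, 0.001], [0.0, -0.001, -1.0]]
wrist_force: [-0.4, -0.0, -0.3]
grip_width: 1.0
```

Run:
```python
from h import *
go(None); C=cams(2); c=C['side']
a=np.linspace(0,6.283,90); p=(.6337,.003)
for z,r,n in ((.024,.042,'large bottom'),(.034,.042,'large top'),(.05,.03,'small bottom'),(.06,.03,'small flange top'),(.076,.023,'hub top'),(.076,.012,'bore')):
  q=px(c,np.c_[p[0]+r*np.cos(a),p[1]+r*np.sin(a),0*a+z]); print(n,q.min(0).round(1),q.max(0).round(1))
V=cv2.cvtColor(c['image'],cv2.COLOR_RGB2GRAY)
for r in range(186,226,2): print(r,V[r,280:318].tolist())
import pickle
D=pickle.load(open('c0.pkl','rb'))
for n in C: # bystander change check
  d=cv2.absdiff(C[n]['image'],D[n]['image']).max(2)>60
  k=cv2.connectedComponentsWithStats(cv2.morphologyEx(d.astype(np.uint8),cv2.MORPH_OPEN,np.ones((3,3))))[2]
  print(n,[r[:5].tolist() for r in k[1:] if r[4]>40])
```

```text
t 49.75 p [0.4715 0.0263 0.1711] yaw x-axis deg -8.11 F [-0.4 -0.  -0.3] grip 85.4
large bottom [283.2 204. ] [313.6 222.9]
large top [283.  201.2] [313.6 220.1]
small bottom [287.2 199.1] [309.2 212.6]
small flange top [287.1 196.3] [309.2 209.6]
hub top [289.4 193. ] [306.6 203.2]
bore [293.5 195.4] [302.5 200.7]
186 [152, 157, 161, 158, 152, 148, 150, 151, 136, 107, 124, 143, 132, 129, 160, 204, 211, 208, 205, 204, 203, 203, 205, 209, 203, 157, 86, 91, 92, 92, 90, 92, 91, 92, 92, 92, 93, 94]
188 [157, 161, 159, 152, 149, 150, 151, 140, 109, 119, 140, 132, 135, 178, 213, 210, 208, 205, 205, 205, 203, 204, 207, 190, 128, 90, 91, 93, 92, 92, 93, 92, 93, 93, 94, 94, 94, 96]
190 [161, 159, 153, 148, 149, 151, 143, 110, 106, 128, 131, 155, 199, 214, 212, 209, 207, 207, 205, 208, 218, 213, 199, 176, 137, 128, 120, 97, 94, 87, 88, 90, 91, 93, 93, 95, 95, 80]
192 [159, 154, 148, 148, 152, 145, 112, 102, 126, 133, 166, 209, 215, 212, 209, 208, 207, 197, 147, 90, 107, 140, 172, 189, 198, 204, 212, 218, 224, 222, 204, 192, 160, 145, 119, 91, 72, 23]
194 [155, 149, 149, 153, 147, 116, 100, 122
[... 3442 characters left out ...]
36, 809], [349, 39, 6, 13, 60], [352, 84, 24, 14, 284], [349, 105, 34, 11, 162], [331, 115, 52, 49, 1507], [620, 123, 16, 20, 171], [568, 124, 45, 24, 276], [528, 130, 25, 58, 593], [430, 136, 85, 126, 2848], [378, 145, 17, 36, 252], [584, 144, 26, 25, 429], [610, 166, 22, 30, 144], [583, 181, 16, 7, 82], [284, 196, 30, 28, 476], [480, 243, 27, 29, 293], [323, 245, 51, 58, 1904], [365, 257, 11, 12, 88], [374, 272, 64, 34, 1500], [439, 274, 71, 58, 2477], [500, 274, 41, 57, 1185], [577, 282, 13, 17, 160], [285, 289, 11, 8, 75], [280, 297, 21, 11, 125], [553, 301, 19, 10, 130], [572, 300, 6, 11, 48], [285, 307, 14, 5, 44], [366, 317, 13, 10, 94], [356, 324, 26, 22, 245], [369, 339, 19, 8, 73]]
```

```bash
python3 -c "
from bench import job
print(job.close_job())"
```

```text
the job is handed in; nothing more can be done
None
```

I finished every step and handed the job in at about 50 s of the 72 s allowed; no verdict was reported.

- **Block:** I took it by its ends, set it flat on the mat and let go. Then I took it across its narrow sides and lowered it into the oblong pocket until the wrist force showed contact. A picture afterwards showed it level between the cheeks.
- **Collars:** I threaded the large collar, then the small one. Both went down with no side force until they touched down, at about the expected height. In the last side image their outlines match the predicted seated positions to about 1 pixel (roughly 2–3 mm).
- **Other things:** I saw no sign that a bystander had moved. This was only a coarse before/after image difference, and arm and shadow changes cover the area around the sinker.
- **Robot:** it ended clear of everything with the gripper open.

**Checks that fell short:** the 12-picture limit refused one view, so I checked the small collar from pixel values instead. The first mask check of the large collar failed because it merged with its surroundings, so I relied on row scans. The top and side cameras disagree by about 2 mm in y, and I used values in between.

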